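# Put the drone battery on charge

## Task

Put the drone battery on charge: push the white battery along the charger's tray until it is fully home against the charger head, and then reach down through the window of the yellow guard and press the red lever fully down. Do not touch the yellow guard and do not lift the battery, and leave the radio, the mug and the tablet where they are.

Things in the scene. Friction and masses are not known exactly. Their poses are not given: they have to be found in the camera images.
- charger: Fixed black charger, left or right of the switch box. Origin at desk level on the tray's centre line; x runs along the tray to the charger head, z up. Tray floor 12 mm above the desk, x = -110 to +90 mm, open at its -x end. Two grey rails beside it, x = -100 to +90 mm, 68 mm apart inside, 10 mm thick, tops 27 mm above the desk. Head: black block, x = +90 to +165 mm, 100 mm wide, 80 mm tall.
- stop (a point): Centre of the foot of the charger head's face, at tray floor height, where the battery's leading face ends up; axes as the charger's (x is the pushing direction). The battery is home when its origin is 50 mm short of this point.
- battery: Loose white drone battery with an orange band, 100 (x) by 60 (y) by 45 (z) mm, about 0.35 kg, lying on the tray floor between the rails (4 mm play each side), x roughly along the tray. Origin at the centre of its underside: trailing face 50 mm behind it, top 57 mm above the desk. Starts 45 to 70 mm short of home; slides with 2 to 6 N of friction.
- switchbox: Fixed grey switch box, 170 (x) by 150 (y) by 62 (z) mm. Origin at the centre of its underside on the desk, z up. The red lever and the yellow guard sit on top of it.
- guard: Fixed yellow sheet-metal guard on the switch box, not to be touched; origin and axes of the switch box. Level top plate 170 by 150 mm, 4 mm thick, upper face 117 mm above the desk; walls below it on both y sides and at -x, open at +x. One window in the plate, x = -55 to +35 mm (90 mm), y = -40 to +40 mm (80 mm).
- window (a point): Centre of the guard's window, on the plate's upper face (117 mm above the desk); axes as the switch box's.
- lever_pad (a point): Spot to press on the red lever's upper face, under the window's middle, 70 mm from the hinge, 20 mm from the free end. Lever: paddle 90 mm long, 30 wide, 8 thick, hinged at its +x end (switch box x = +60 mm, 73 mm above the desk). The spot lies 15 mm below the guard's upper face when fully up, 40 mm below (77 mm above the desk) when fully down and level, having moved 6 mm towards -x.
- lever (a joint): Angle of the red lever, rad: 0 fully up, 0.36 fully down against its stop. It starts between 0 and 0.10. It is stiff (about 4 N at the pad) and stays where it is left.
- radio: Loose black two-way radio lying on its back, 115 (x) by 56 (y) by 34 (z) mm, with a 75 mm aerial at +x; origin at the centre of the case's underside. Not to be moved.
- mug: Loose blue mug, 76 mm across and 90 mm tall, its handle at its +y side; origin at the centre of its underside. Not to be moved.
- tablet: Loose black tablet lying flat, 130 (x) by 200 (y) by 12 (z) mm; origin at the centre of its underside. Not to be moved.
Not all that is in view belongs to the job. What is shaped like the battery but black is not meant. What is shaped like the switchbox but turquoise is not meant.

How it is judged:
By the outcome, as a careful person would: the job done as asked, in the order asked, and still so for the second after the job is handed in, with the robot touching nothing.
It also fails if it takes over 48 s, if anything falls off the work surface, if the arm or the gripper's body presses on something with over 40 N, if the wrist force passes 120 N, or if a joint passes its speed limit or range.

## Robot

A 6-joint arm with a two-finger parallel gripper is mounted at the origin on the work surface. World frame = base frame: x ahead of the robot, y to its left, z up, the work surface at z = 0. Lengths are in m, angles in degrees, forces in N, time in s.
With the tool pointing down it reaches from about 0.375 to 0.9 m from the base axis. Payload 3.1 kg.
Tool frame: the origin (TCP) lies on the centre line of the jaws, within the pads' length; the fingertips stand 11 mm ahead of it and the grasp point (between the pads) lies 8 mm behind it; z points along the fingers, y is the line along which they close (so a half turn about z gives the same grasp; the last joint's range is limited). The gripper opens to 87 mm and grips with 3 to 60 N. Pads are 19 mm wide; open, the fingers measure 117 mm over their backs; the gripper's body (75 mm by 190 mm) begins 51 mm behind the grasp point.
Start: joints at [-86.144, 30.224, 82.088, -0, 67.689, -10.227], TCP at [0.152, -0.606, 0.234] pointing down, gripper open.
Joint ranges: [-176.69, 176.69], [-43.24, 126.21], [12.49, 139.97], [-82, 262], [0, 151.66], [-163.58, 163.58]. Speed limits (degrees/s): [159.86, 159.86, 180, 180, 180, 180].

## Interface

Orientations are given as a 3x3 rotation matrix whose columns are the frame's x, y, z axes.
In Python, from rig import * gives the robot as it stands.
- The arm moves only by the shell command python3 -m inch 'ROWS'. ROWS is JSON, a list of rows, each an object of numbers: "gripper": the opening in per cent of the stroke, from 0 (shut) to 100 (fully open); "dx", "dy", "dz": the shift along the tool's x, y, z in mm; "turn": the turn about the tool's z in rad. A call has 1 to 12 rows; each row is the pose to reach, as a shift and turn from the pose commanded when the call began, along the tool's axes at that moment; what a row does not reach only later rows make up. A row lasts 1/10 s, in which the tool goes at most 50 mm and 8.59 degrees, less where a joint would pass 70% of its speed; a pose out of reach is approached as far as the arm can. A call with a gripper value outside its range is refused whole. The fingers move at their own pace and stop on an object; the grip force is fixed at half the most. Time passes only in rows, so rows that repeat a pose let the fingers close. It gives the time, the measured TCP pose, the force and the opening at its end, in the units of the state.
- read_state(): the state, without advancing time (a new reading comes with each control period).
- capture(name): name is "side" or "top"; returns the picture (400x640x3 uint8, red, green, blue); there is no depth.
- get_calibration(name): a dict with "camera_matrix" (3x3 intrinsics, pixels), "world_to_cam" (4x4, takes a point from world to camera coordinates). Camera axes: x right, y down, z forward; pixel columns grow to the right and rows downward; lengths in m; the calibration is good to about 2 mm. A picture is of the moment at which its call begins. get_calibration takes no time and is no camera call.
- hand_in(): hands the job in, once; it reports no verdict.
Trained networks look in the newest picture that a camera, given by its name, has taken for a name from the list of things; names that differ only in an ending like _2 or _b are one class to them, and where a whole thing is asked for, a point or a joint stands for the part that bears it (a point fixed in the world has none). Each returns a list of dicts, best first, with "score" (0 to 1); they miss things now and then, are a little off and sometimes report something else, mostly with a low value. They report only what shows in the picture. A call takes as long as a camera call. They do not tell look-alikes from the thing itself.
- recognise(camera, query): "extent" ([centre column, centre row, width, height] in pixels, round what is visible of it).
The state is a dict: "time_s": time; "joint_positions": joint angles; "qvel": joint speeds; "tau": joint torques, N m; "position": TCP position; "tcp_rot": TCP orientation; "force": force on the tool from outside, world axes, zero at the start; "moment": the same for the moment, N m; "opening": opening from 0.0 (shut) to 1.0 (fully open).
Only numpy, scipy, OpenCV 4.12 (cv2) and the standard library are available. Lean on these libraries where they do the work, as an engineer would, in place of code of your own. Each camera call takes 0.05 s, during which the arm holds its last target. There are 200 camera calls.

## Working session

There is one attempt and no reset: what is moved stays moved. The work goes in short steps, Python scripts to look and compute and a shell command to move; the robot and the scene stay as the last step left them, time stands still between calls to the robot, and variables do not carry over. Pictures are saved under pics/ and viewed, on a budget of 10 in all, crops included, one or two more only if the job needs it, and the job is handed in when it is done.

```bash
mkdir -p pics; cat > h.py <<'E'
from rig import *
import numpy as np, cv2
def ray(cam,u,v,z):
    c=get_calibration(cam);K=np.array(c["camera_matrix"]);T=np.array(c["world_to_cam"])
    R,t=T[:3,:3],T[:3,3];o=-R.T@t;d=R.T@np.linalg.inv(K)@[u,v,1]
    return o+d*(z-o[2])/d[2]
def proj(cam,p):
    c=get_calibration(cam);K=np.array(c["camera_matrix"]);T=np.array(c["world_to_cam"])
    q=K@(T[:3,:3]@np.array(p)+T[:3,3]);return q[:2]/q[2]
def save(im,name,s=1,box=None):
    if box: im=im[box[1]:box[3],box[0]:box[2]]
    cv2.imwrite('pics/'+name,cv2.resize(im[:,:,::-1],None,fx=s,fy=s,interpolation=cv2.INTER_CUBIC))
E
python3 - <<'E'
from h import *
for c in("top","side"):
    im=capture(c);save(im,c+'0.png',1.25);np.save(c+'0.npy',im)
    k=get_calibration(c);print(c,np.round(k["camera_matrix"],1).tolist(),np.round(k["world_to_cam"],3).tolist())
    for q in("battery","charger","switchbox","guard","lever","radio","mug","tablet"):
        print(q,[(np.round(r["extent"]).tolist(),round(r["score"],2)) for r in recognise(c,q)][:4])
s=read_state();print(s["position"],np.round(s["tcp_rot"],3),s["time_s"])
E
```

```text
top [[458.2, 0.0, 311.6], [0.0, 458.2, 196.2], [0.0, 0.0, 1.0]] [[0.015, -1.0, -0.003, 0.017], [-0.977, -0.014, -0.214, 0.538], [0.214, 0.006, -0.977, 1.616], [0.0, 0.0, 0.0, 1.0]]
battery [([267.0, 249.0, 31.0, 26.0], 0.61), ([250.0, 197.0, 20.0, 37.0], 0.56)]
charger [([247.0, 185.0, 47.0, 76.0], 0.85)]
switchbox [([454.0, 210.0, 60.0, 60.0], 0.78), ([387.0, 200.0, 56.0, 60.0], 0.65)]
guard [([384.0, 200.0, 51.0, 54.0], 0.86), ([454.0, 213.0, 54.0, 59.0], 0.83)]
lever [([456.0, 209.0, 14.0, 15.0], 0.65), ([385.0, 196.0, 10.0, 22.0], 0.61), ([384.0, 201.0, 56.0, 62.0], 0.22)]
radio [([320.0, 208.0, 17.0, 52.0], 0.78)]
mug [([314.0, 152.0, 29.0, 27.0], 0.67)]
tablet [([189.0, 258.0, 60.0, 40.0], 0.92)]
side [[472.4, 0.0, 325.7], [0.0, 472.4, 203.6], [0.0, 0.0, 1.0]] [[-0.801, -0.599, 0.009, 0.429], [-0.45, 0.593, -0.668, 0.286], [0.395, -0.539, -0.744, 1.318], [0.0, 0.0, 0.0, 1.0]]
battery [([272.0, 263.0, 41.0, 29.0], 0.74), ([225.0, 309.0, 39.0, 37.0], 0.7), ([336.0, 286.0, 27.0, 40.0], 0.56)]
charger [([257.0, 257.0, 100.0, 71.0], 0.87)]
switchbox [([411.0, 133.0, 52.0, 58.0], 0.81), ([370.0, 165.0, 66.0, 68.0], 0.79)]
guard [([369.0, 158.0, 65.0, 58.0], 0.78), ([412.0, 127.0, 53.0, 52.0], 0.73), ([339.0, 226.0, 54.0, 37.0], 0.71)]
lever [([369.0, 156.0, 18.0, 15.0], 0.47), ([372.0, 161.0, 65.0, 60.0], 0.28)]
radio [([339.0, 224.0, 56.0, 34.0], 0.95), ([273.0, 261.0, 41.0, 30.0], 0.58), ([283.0, 364.0, 90.0, 72.0], 0.43), ([280.0, 186.0, 22.0, 38.0], 0.42)]
mug [([282.0, 186.0, 22.0, 40.0], 0.91)]
tablet [([284.0, 365.0, 86.0, 70.0], 0.6)]
[ 0.15210638 -0.60618971  0.23357586] [[ 0.97   0.243  0.   ]
 [ 0.243 -0.97  -0.   ]
 [ 0.     0.    -1.   ]] 0.9
```

View pics/top0.png

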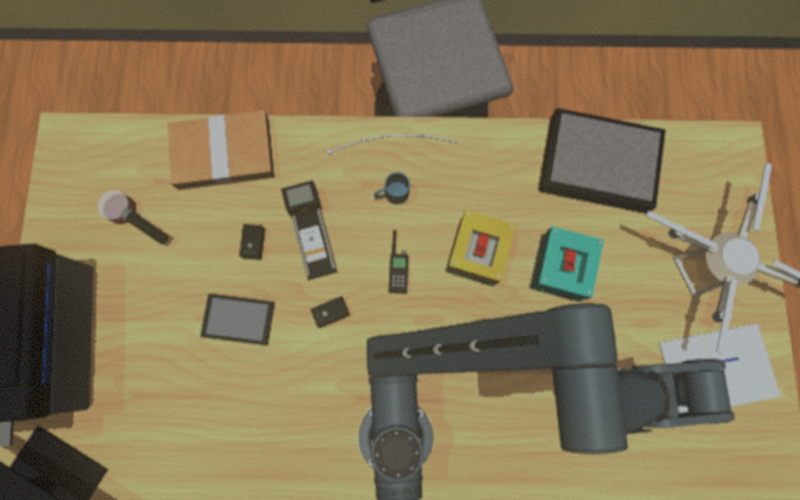

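View pics/side0.png

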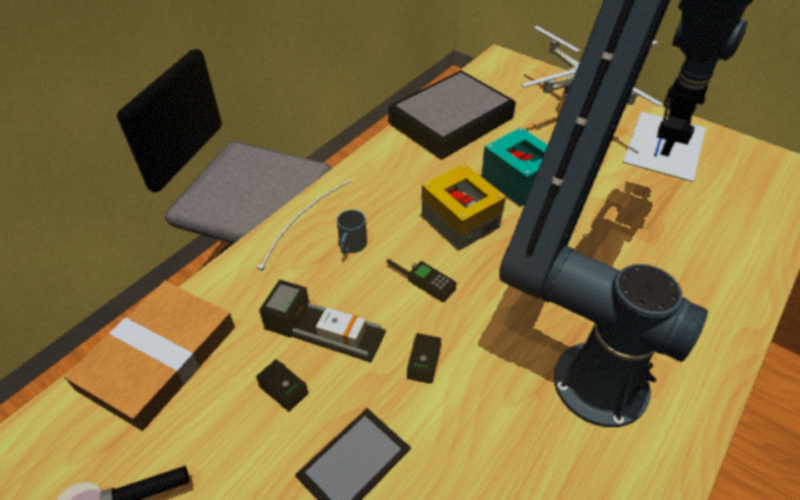

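The top view shows the white battery at (312,240) in the 1.25x picture, on the tray of the charger whose head is at (300,198). Two black batteries are at (252,241) and (330,312), and these are the decoys. The yellow-guarded box is at (481,247) and the turquoise decoy at (569,262). The white battery and the yellow guard match the description. I'll confirm both in one enlarged crop.

```bash
python3 - <<'E'
from h import *
im=np.load('top0.npy')
a=im[140:226,212:284];b=im[162:234,350:418]
A=cv2.resize(a,None,fx=5.5,fy=5.5,interpolation=cv2.INTER_CUBIC);B=cv2.resize(b,None,fx=5.5,fy=5.5,interpolation=cv2.INTER_CUBIC)
o=np.zeros((480,790,3),np.uint8);o[:A.shape[0],:A.shape[1]]=A;o[:B.shape[0],400:400+B.shape[1]]=B
save(o,'crop0.png')
E
```

```text
(no output)
```

View pics/crop0.png

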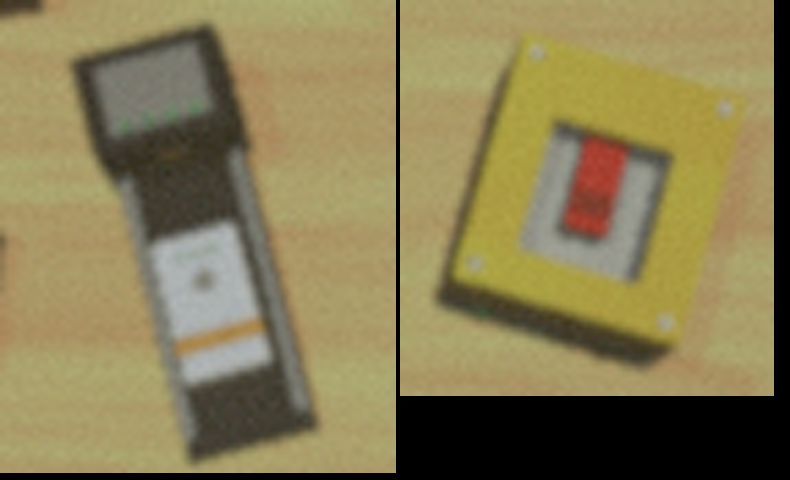

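```bash
cat > fit.py <<'E'
from h import *
from scipy.optimize import least_squares
def fit(cam,P,U,g):
    P=np.array(P,float)/1000;U=np.array(U)
    def w(p):
        c,s=np.cos(p[2]),np.sin(p[2]);return np.c_[p[0]+c*P[:,0]-s*P[:,1],p[1]+s*P[:,0]+c*P[:,1],P[:,2]]
    f=lambda p:(np.array([proj(cam,q) for q in w(p)])-U).ravel()
    r=least_squares(f,g,loss='soft_l1');return r.x,np.round(r.fun.reshape(-1,2),1)
E
python3 - <<'E'
from fit import *
T=lambda L,ox=212,oy=140:[(x/5.5+ox-.4,y/5.5+oy-.4) for x,y in L]
# guard
P=[(85,75,117),(85,-75,117),(-85,-75,117),(-85,75,117),(35,40,117),(35,-40,117),(-55,-40,117),(-55,40,117)]
U=T([(525,33),(745,100),(672,345),(452,280),(557,122),(672,155),(637,283),(522,250)],350-400/5.5,162)
x,r=fit("top",P,U,[.5,-.15,0]);print("box",x[:2].round(4),np.degrees(x[2]),r.tolist())
c,s=np.cos(x[2]),np.sin(x[2]);print("window",x[0]-.01*c,x[1]-.01*s)
P=[(165,50,80),(165,-50,80),(-110,44,12),(-110,-44,12)]
U=T([(75,62),(210,25),(190,460),(317,428)])
x,r=fit("top",P,U,[.5,.15,.2]);print("charger",x[:2].round(4),np.degrees(x[2]),r.tolist())
P=[(50,30,57),(50,-30,57),(-50,-30,57),(-50,30,57)]
U=T([(150,240),(235,220),(272,365),(188,385)])
y,r=fit("top",P,U,[.5,.15,.2]);print("batt",y[:2].round(4),np.degrees(y[2]),r.tolist())
c,s=np.cos(x[2]),np.sin(x[2]);d=y[:2]-x[:2];print("batt in charger (mm)",1000*(c*d[0]+s*d[1]),1000*(-s*d[0]+c*d[1]))
# check in side
im=np.load('side0.npy').copy()
def draw(x,P,col):
    c,s=np.cos(x[2]),np.sin(x[2])
    q=np.array([proj("side",(x[0]+(c*a-s*b)/1000,x[1]+(s*a+c*b)/1000,h/1000)) for a,b,h in P])
    cv2.polylines(im,[np.round(q*16).astype(int)],True,col,1,cv2.LINE_AA,4)
b,_=fit("top",[(85,75,117),(85,-75,117),(-85,-75,117),(-85,75,117),(35,40,117),(35,-40,117),(-55,-40,117),(-55,40,117)],T([(525,33),(745,100),(672,345),(452,280),(557,122),(672,155),(637,283),(522,250)],350-400/5.5,162),[.5,-.15,0])
for X in(85,):draw(b,[(85,75,117),(85,-75,117),(-85,-75,117),(-85,75,117)],(255,0,255))
draw(b,[(35,40,117),(35,-40,117),(-55,-40,117),(-55,40,117)],(0,255,255))
draw(x,[(165,50,80),(165,-50,80),(90,-50,80),(90,50,80)],(255,0,255))
draw(x,[(-100,44,27),(-100,-44,27),(90,-44,27),(90,44,27)],(0,255,255))
draw(y,[(50,30,57),(50,-30,57),(-50,-30,57),(-50,30,57)],(0,255,0))
save(im,'ovl.png',3.2,(195,110,440,290))
E
```

```text
box [ 0.5304 -0.2379] -16.521838231264844 [[-0.3, -0.1], [0.4, -0.2], [1.3, 0.5], [-0.3, -0.3], [-0.5, -0.5], [0.5, 0.0], [0.1, 0.7], [-1.0, 0.0]]
window 0.520826937170007 -0.23508086576262557
charger [0.5573 0.2544] 16.513837839547524 [[-1.1, -0.3], [0.7, -0.6], [0.2, 0.7], [0.0, 0.2]]
batt [0.5415 0.25  ] 16.057529905439335 [[0.0, 0.6], [0.4, 0.1], [0.2, -0.6], [-0.6, -0.0]]
batt in charger (mm) -16.366243538477665 0.2889701634646441
```

View pics/ovl.png

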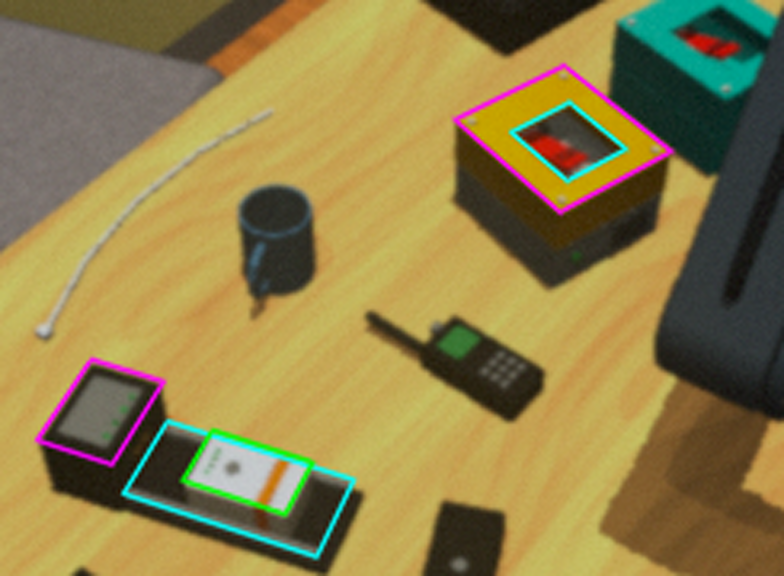

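The side overlay agrees to within about a pixel: magenta and cyan lie on the guard, window, head and rails, and green on the white battery. The battery is about 56 mm short of home, which is inside the stated range. Next I move with the gripper shut via (0.45,-0.25), staying high, to a point behind the battery.

```bash
python3 -m inch '[{"gripper":0,"dx":376,"dy":-273,"dz":-30,"turn":-0.042},{"gripper":0,"dx":376,"dy":-273,"dz":-30,"turn":-0.042},{"gripper":0,"dx":376,"dy":-273,"dz":-30,"turn":-0.042},{"gripper":0,"dx":376,"dy":-273,"dz":-30,"turn":-0.042},{"gripper":0,"dx":376,"dy":-273,"dz":-30,"turn":-0.042},{"gripper":0,"dx":376,"dy":-273,"dz":-30,"turn":-0.042},{"gripper":0,"dx":376,"dy":-273,"dz":-30,"turn":-0.042},{"gripper":0,"dx":376,"dy":-273,"dz":-30,"turn":-0.042},{"gripper":0,"dx":376,"dy":-273,"dz":-30,"turn":-0.042},{"gripper":0,"dx":376,"dy":-273,"dz":-30,"turn":-0.042},{"gripper":0,"dx":376,"dy":-273,"dz":-30,"turn":-0.042},{"gripper":0,"dx":376,"dy":-273,"dz":-30,"turn":-0.042}]'
python3 - <<'E'
from h import *
s=read_state();R=np.array(s["tcp_rot"]);p=s["position"]
print(R.round(3).tolist(),(1000*R.T@(np.array([.4614,.226,.15])-p)).round(1),(1000*R.T@(np.array([.4614,.226,.035])-p)).round(1),s["time_s"],s["force"])
E
```

```text
time_s: 2.1
position: [0.4503, -0.25, 0.2636]
tcp_rot: [[0.959, 0.285, -0.0], [0.285, -0.959, -0.001], [-0.0, 0.001, -1.0]]
force: [0.1, -0.1, 0.3]
opening: 0.03
[[0.959, 0.285, -0.0], [0.285, -0.959, -0.001], [-0.0, 0.001, -1.0]] [ 146.3 -453.2  113.3] [ 146.3 -453.3  228.3] 2.1 [ 0.14239712 -0.08255628  0.33057517]
```

```bash
python3 -m inch '[{"gripper":0,"dx":146,"dy":-453,"dz":90},{"gripper":0,"dx":146,"dy":-453,"dz":90},{"gripper":0,"dx":146,"dy":-453,"dz":90},{"gripper":0,"dx":146,"dy":-453,"dz":90},{"gripper":0,"dx":146,"dy":-453,"dz":90},{"gripper":0,"dx":146,"dy":-453,"dz":90},{"gripper":0,"dx":146,"dy":-453,"dz":90},{"gripper":0,"dx":146,"dy":-453,"dz":90},{"gripper":0,"dx":146,"dy":-453,"dz":90},{"gripper":0,"dx":146,"dy":-453,"dz":90},{"gripper":0,"dx":146,"dy":-453,"dz":90},{"gripper":0,"dx":146,"dy":-453,"dz":90}]'
python3 - <<'E'
from h import *
s=read_state();R=np.array(s["tcp_rot"]);p=s["position"]
print((1000*R.T@(np.array([.4614,.226,.035])-p)).round(1))
a=capture("top")[130:260,190:330];b=capture("side")[210:340,180:320]
save(np.hstack([a,b]),'pre.png',2.8)
E
```

```text
[ 146.3 -453.3  228.3]invalid input
```

View pics/pre.png

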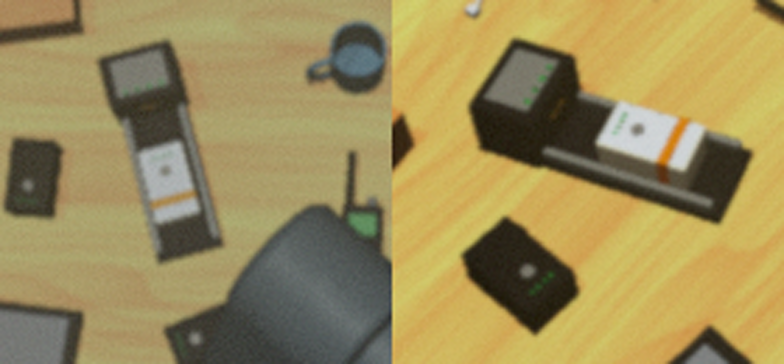

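The robot didn't move; the call was refused as "invalid input", possibly because "turn" was missing. The picture shows the white battery at (165,180) on an otherwise clear tray. I'll resend with turn included.

```bash
python3 -m inch '[{"gripper":0,"dx":146,"dy":-453,"dz":90,"turn":0},{"gripper":0,"dx":146,"dy":-453,"dz":90,"turn":0},{"gripper":0,"dx":146,"dy":-453,"dz":90,"turn":0},{"gripper":0,"dx":146,"dy":-453,"dz":90,"turn":0},{"gripper":0,"dx":146,"dy":-453,"dz":90,"turn":0},{"gripper":0,"dx":146,"dy":-453,"dz":90,"turn":0},{"gripper":0,"dx":146,"dy":-453,"dz":90,"turn":0},{"gripper":0,"dx":146,"dy":-453,"dz":90,"turn":0},{"gripper":0,"dx":146,"dy":-453,"dz":90,"turn":0},{"gripper":0,"dx":146,"dy":-453,"dz":90,"turn":0},{"gripper":0,"dx":146,"dy":-453,"dz":90,"turn":0},{"gripper":0,"dx":146,"dy":-453,"dz":90,"turn":0}]'
python3 - <<'E'
from h import *
s=read_state();R=np.array(s["tcp_rot"]);p=s["position"]
print((1000*R.T@(np.array([.4614,.226,.035])-p)).round(1))
E
```

```text
time_s: 3.4
position: [0.462, 0.2251, 0.1732]
tcp_rot: [[0.959, 0.284, -0.001], [0.284, -0.959, -0.001], [-0.001, 0.001, -1.0]]
force: [0.4, 0.3, 0.5]
opening: 0.005
[ -0.2  -1.1 138.2]
```

```bash
python3 -m inch '[{"gripper":0,"dx":0,"dy":-1,"dz":40,"turn":0},{"gripper":0,"dx":0,"dy":-1,"dz":80,"turn":0},{"gripper":0,"dx":0,"dy":-1,"dz":110,"turn":0},{"gripper":0,"dx":0,"dy":-1,"dz":130,"turn":0},{"gripper":0,"dx":0,"dy":-1,"dz":138,"turn":0},{"gripper":0,"dx":0,"dy":-1,"dz":138,"turn":0},{"gripper":0,"dx":0,"dy":-1,"dz":138,"turn":0}]'
python3 - <<'E'
from h import *
a=capture("top")[130:260,190:330];b=capture("side")[210:340,180:320]
save(np.hstack([a,b]),'down.png',2.8)
E
```

```text
time_s: 4.1
position: [0.4625, 0.2261, 0.0364]
tcp_rot: [[0.959, 0.282, 0.002], [0.282, -0.959, 0.0], [0.002, 0.0, -1.0]]
force: [-0.1, -0.4, 0.7]
opening: 0.005
```

View pics/down.png

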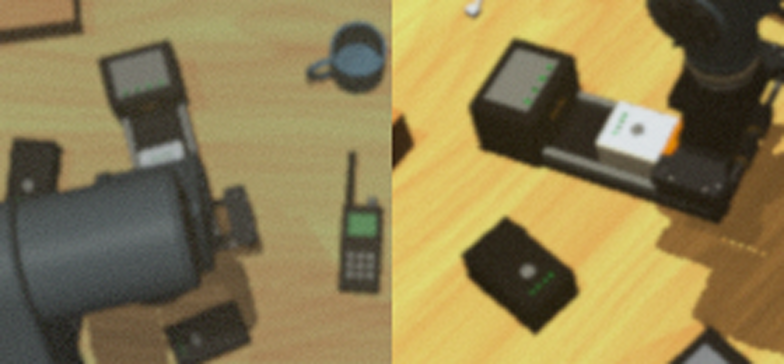

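The closed fingers stand in the tray behind the battery, and nothing has been disturbed. I push along tool x, mostly in 8 mm rows.

```bash
python3 -m inch '[{"gripper":0,"dx":8,"dy":0,"dz":0,"turn":0},{"gripper":0,"dx":16,"dy":0,"dz":0,"turn":0},{"gripper":0,"dx":22,"dy":0,"dz":0,"turn":0},{"gripper":0,"dx":27,"dy":0,"dz":0,"turn":0},{"gripper":0,"dx":32,"dy":0,"dz":0,"turn":0},{"gripper":0,"dx":38,"dy":0,"dz":0,"turn":0},{"gripper":0,"dx":44,"dy":0,"dz":0,"turn":0},{"gripper":0,"dx":50,"dy":0,"dz":0,"turn":0}]'
python3 -m inch '[{"gripper":0,"dx":5,"dy":0,"dz":0,"turn":0},{"gripper":0,"dx":10,"dy":0,"dz":0,"turn":0},{"gripper":0,"dx":15,"dy":0,"dz":0,"turn":0},{"gripper":0,"dx":20,"dy":0,"dz":0,"turn":0}]'
```

```text
time_s: 5.0
position: [0.5102, 0.2413, 0.0353]
tcp_rot: [[0.959, 0.284, 0.001], [0.284, -0.959, 0.0], [0.001, -0.0, -1.0]]
force: [-1.4, -1.4, -1.3]
opening: 0.006
time_s: 5.4
position: [0.529, 0.2468, 0.0355]
tcp_rot: [[0.959, 0.284, -0.0], [0.284, -0.959, 0.0], [-0.0, -0.0, -1.0]]
force: [-1.0, -0.1, -0.2]
opening: 0.006
```

```bash
python3 -m inch '[{"gripper":0,"dx":2,"dy":0,"dz":0,"turn":0},{"gripper":0,"dx":4,"dy":0,"dz":0,"turn":0},{"gripper":0,"dx":6,"dy":0,"dz":0,"turn":0},{"gripper":0,"dx":7,"dy":0,"dz":0,"turn":0},{"gripper":0,"dx":7,"dy":0,"dz":0,"turn":0}]'
python3 -m inch '[{"gripper":0,"dx":1,"dy":0,"dz":0,"turn":0},{"gripper":0,"dx":2,"dy":0,"dz":0,"turn":0},{"gripper":0,"dx":2,"dy":0,"dz":0,"turn":0}]'
python3 - <<'E'
from h import *
a=capture("top")[130:260,190:330];b=capture("side")[210:340,180:320]
save(np.hstack([a,b]),'push.png',2.8)
E
```

```text
time_s: 5.9
position: [0.5357, 0.2488, 0.0356]
tcp_rot: [[0.959, 0.284, 0.001], [0.284, -0.959, 0.0], [0.001, 0.0, -1.0]]
force: [-1.9, -0.6, 0.5]
opening: 0.008
time_s: 6.2
position: [0.5374, 0.2494, 0.0356]
tcp_rot: [[0.959, 0.284, 0.0], [0.284, -0.959, 0.0], [0.0, -0.0, -1.0]]
force: [-1.8, -0.4, 0.9]
opening: 0.005
```

View pics/push.png

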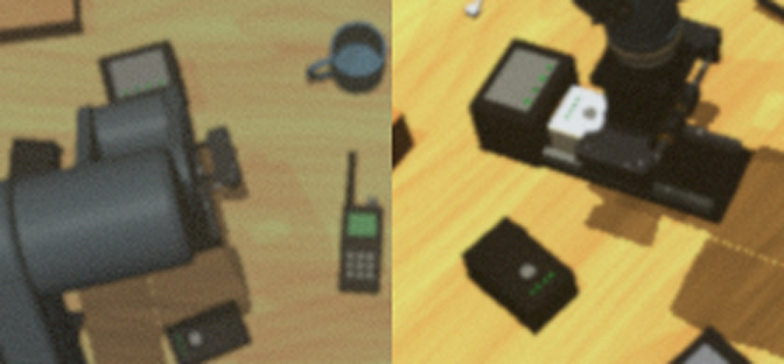

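The battery's leading face at (550,135) is close to the head, and there is no stop force yet. I keep creeping.

```bash
for i in 1; do python3 -m inch '[{"gripper":0,"dx":1,"dy":0,"dz":0,"turn":0},{"gripper":0,"dx":2,"dy":0,"dz":0,"turn":0},{"gripper":0,"dx":2,"dy":0,"dz":0,"turn":0}]'; python3 -m inch '[{"gripper":0,"dx":1,"dy":0,"dz":0,"turn":0},{"gripper":0,"dx":2,"dy":0,"dz":0,"turn":0},{"gripper":0,"dx":2,"dy":0,"dz":0,"turn":0}]'; done | grep -E 'pos|force'
```

```text
position: [0.5395, 0.2499, 0.0356]
force: [-2.6, -0.5, 0.8]
position: [0.5401, 0.2502, 0.0355]
force: [-5.2, -1.2, 3.7]
```

```bash
python3 -m inch '[{"gripper":0,"dx":1,"dy":0,"dz":0,"turn":0},{"gripper":0,"dx":2,"dy":0,"dz":0,"turn":0},{"gripper":0,"dx":2,"dy":0,"dz":0,"turn":0}]'| grep -E 'pos|force'; python3 -m inch '[{"gripper":0,"dx":1,"dy":0,"dz":0,"turn":0},{"gripper":0,"dx":2,"dy":0,"dz":0,"turn":0},{"gripper":0,"dx":2,"dy":0,"dz":0,"turn":0}]'  | grep -E 'pos|force'
```

```text
position: [0.5401, 0.2502, 0.0354]
force: [-7.8, -2.8, 6.4]
position: [0.54, 0.2502, 0.0352]
force: [-10.0, -5.3, 7.5]
```

The TCP has stopped while the force climbs to 11 N, so the battery is home. I back off, then rise.

```bash
python3 -m inch '[{"gripper":0,"dx":-5,"dy":0,"dz":0,"turn":0},{"gripper":0,"dx":-15,"dy":0,"dz":0,"turn":0},{"gripper":0,"dx":-30,"dy":0,"dz":0,"turn":0},{"gripper":0,"dx":-45,"dy":0,"dz":0,"turn":0},{"gripper":0,"dx":-45,"dy":0,"dz":0,"turn":0},{"gripper":0,"dx":-45,"dy":0,"dz":-45,"turn":0},{"gripper":0,"dx":-45,"dy":0,"dz":-90,"turn":0},{"gripper":0,"dx":-45,"dy":0,"dz":-135,"turn":0},{"gripper":0,"dx":-45,"dy":0,"dz":-180,"turn":0},{"gripper":0,"dx":-45,"dy":0,"dz":-180,"turn":0}]'
python3 - <<'E'
from h import *
s=read_state();R=np.array(s["tcp_rot"]);p=s["position"]
# lever pad target: box x about -13 -> mid of travel
a=np.radians(-16.5);t=np.array([.5304,-.2379,p[2]])+np.array([np.cos(a),np.sin(a),0])*-.013
print(t,(1000*R.T@(t-p)).round(1), "turn",np.arctan2(R[1,0],R[0,0])-a)
E
```

```text
time_s: 8.5
position: [0.508, 0.2405, 0.2228]
tcp_rot: [[0.959, 0.284, 0.018], [0.284, -0.959, 0.005], [0.019, 0.001, -1.0]]
force: [0.5, 0.5, 0.3]
opening: 0.004
[ 0.51793534 -0.2342078   0.22279287] [-125.2  458.    -2. ] turn 0.5758666753589351
```

```bash
python3 -m inch '[{"gripper":0,"dx":-123,"dy":460,"dz":0,"turn":0.576},{"gripper":0,"dx":-123,"dy":460,"dz":0,"turn":0.576},{"gripper":0,"dx":-123,"dy":460,"dz":0,"turn":0.576},{"gripper":0,"dx":-123,"dy":460,"dz":0,"turn":0.576},{"gripper":0,"dx":-123,"dy":460,"dz":0,"turn":0.576},{"gripper":0,"dx":-123,"dy":460,"dz":0,"turn":0.576},{"gripper":0,"dx":-123,"dy":460,"dz":0,"turn":0.576},{"gripper":0,"dx":-123,"dy":460,"dz":0,"turn":0.576},{"gripper":0,"dx":-123,"dy":460,"dz":0,"turn":0.576},{"gripper":0,"dx":-123,"dy":460,"dz":0,"turn":0.576},{"gripper":0,"dx":-123,"dy":460,"dz":0,"turn":0.576},{"gripper":0,"dx":-123,"dy":460,"dz":0,"turn":0.576}]'
python3 - <<'E'
from h import *
from fit import fit
s=read_state();R=np.array(s["tcp_rot"]);p=s["position"]
print((1000*R.T@(np.array([.5208,-.2351,.15])-p)).round(1))
im=capture("top");b=capture("side")
save(np.hstack([im[125:245,205:305],b[205:325,190:290]]),'home.png',3.6)
E
```

```text
time_s: 9.7
position: [0.5145, -0.2376, 0.2148]
tcp_rot: [[0.958, -0.286, -0.0], [-0.286, -0.958, 0.001], [-0.0, -0.001, -1.0]]
force: [0.1, -0.5, 0.4]
opening: 0.006
[ 5.4 -4.2 64.8]
```

View pics/home.png

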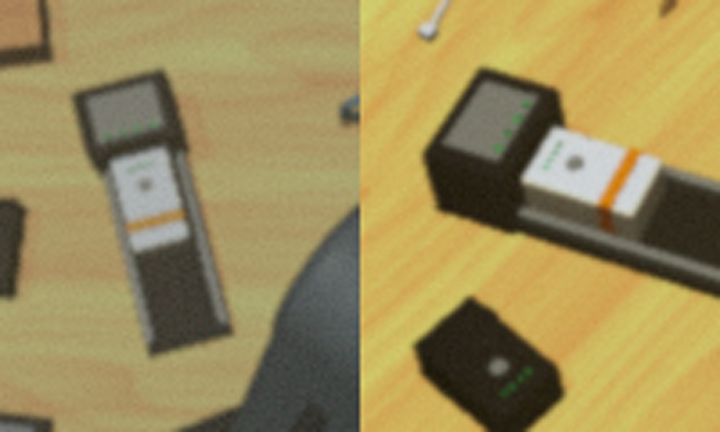

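The battery sits flush against the head in both views, with its leading edge at (145,150) on the left and (545,150) on the right. Next I align over the window centre and lower to 22 mm above the plate.

```bash
python3 -m inch '[{"gripper":0,"dx":5,"dy":-4,"dz":0,"turn":0},{"gripper":0,"dx":5,"dy":-4,"dz":30,"turn":0},{"gripper":0,"dx":5,"dy":-4,"dz":60,"turn":0},{"gripper":0,"dx":5,"dy":-4,"dz":65,"turn":0},{"gripper":0,"dx":5,"dy":-4,"dz":65,"turn":0}]'
python3 - <<'E'
from h import *
s=read_state();R=np.array(s["tcp_rot"]);p=s["position"]
print((1000*R.T@(np.array([.5208,-.2351,.086])-p)).round(1))
a=capture("top")[150:250,320:420];b=capture("side")[105:205,320:420]
save(np.hstack([a,b]),'win.png',4)
E
```

```text
time_s: 10.3
position: [0.5203, -0.2334, 0.1499]
tcp_rot: [[0.959, -0.283, -0.002], [-0.283, -0.959, 0.001], [-0.002, -0.001, -1.0]]
force: [-0.3, 0.1, 0.3]
opening: 0.006
[ 1.1  1.5 63.9]
```

View pics/win.png

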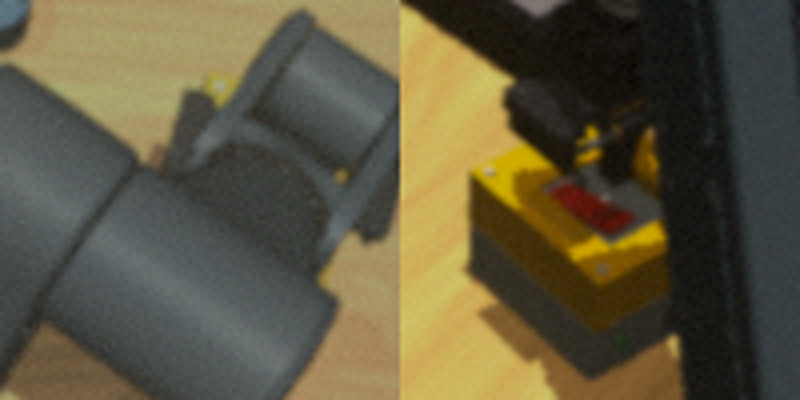

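The side view shows the fingertips above the window near (610,180), with the red lever below them. I press down, then creep against the stop.

```bash
python3 -m inch '[{"gripper":0,"dx":1,"dy":1,"dz":10,"turn":0},{"gripper":0,"dx":1,"dy":1,"dz":20,"turn":0},{"gripper":0,"dx":1,"dy":1,"dz":28,"turn":0},{"gripper":0,"dx":1,"dy":1,"dz":34,"turn":0},{"gripper":0,"dx":1,"dy":1,"dz":40,"turn":0},{"gripper":0,"dx":1,"dy":1,"dz":45,"turn":0},{"gripper":0,"dx":1,"dy":1,"dz":50,"turn":0},{"gripper":0,"dx":1,"dy":1,"dz":55,"turn":0},{"gripper":0,"dx":1,"dy":1,"dz":59,"turn":0},{"gripper":0,"dx":1,"dy":1,"dz":59,"turn":0}]'
python3 -m inch '[{"gripper":0,"dx":0,"dy":0,"dz":1,"turn":0},{"gripper":0,"dx":0,"dy":0,"dz":2,"turn":0},{"gripper":0,"dx":0,"dy":0,"dz":3,"turn":0},{"gripper":0,"dx":0,"dy":0,"dz":3,"turn":0}]'
```

```text
time_s: 11.4
position: [0.521, -0.236, 0.0909]
tcp_rot: [[0.959, -0.284, -0.0], [-0.284, -0.959, 0.0], [-0.0, -0.0, -1.0]]
force: [-0.5, 0.2, -0.3]
opening: 0.005
time_s: 11.8
position: [0.5214, -0.2362, 0.0887]
tcp_rot: [[0.959, -0.284, 0.001], [-0.284, -0.959, -0.001], [0.001, 0.0, -1.0]]
force: [0.0, 0.5, 2.6]
opening: 0.005
```

```bash
for n in 1; do python3 -m inch '[{"gripper":0,"dx":0,"dy":0,"dz":1,"turn":0},{"gripper":0,"dx":0,"dy":0,"dz":2,"turn":0},{"gripper":0,"dx":0,"dy":0,"dz":2,"turn":0}]'; python3 -m inch '[{"gripper":0,"dx":0,"dy":0,"dz":1,"turn":0},{"gripper":0,"dx":0,"dy":0,"dz":2,"turn":0},{"gripper":0,"dx":0,"dy":0,"dz":2,"turn":0}]'; done | grep -E 'pos|force'
```

```text
position: [0.5214, -0.2362, 0.0881]
force: [-2.2, 0.9, 11.0]
position: [0.5214, -0.2362, 0.0877]
force: [-4.6, 2.9, 22.6]
```

The lever is on its stop: the tip is at 76.7 mm against 77 expected, and the force climbs to 23 N. I retract straight up and then clear for a look.

```bash
python3 -m inch '[{"gripper":0,"dx":0,"dy":0,"dz":-5,"turn":0},{"gripper":0,"dx":0,"dy":0,"dz":-20,"turn":0},{"gripper":0,"dx":0,"dy":0,"dz":-50,"turn":0},{"gripper":0,"dx":0,"dy":0,"dz":-90,"turn":0},{"gripper":0,"dx":0,"dy":0,"dz":-130,"turn":0},{"gripper":0,"dx":0,"dy":0,"dz":-160,"turn":0},{"gripper":0,"dx":0,"dy":-50,"dz":-160,"turn":0},{"gripper":0,"dx":0,"dy":-100,"dz":-160,"turn":0},{"gripper":0,"dx":0,"dy":-150,"dz":-160,"turn":0},{"gripper":0,"dx":0,"dy":-200,"dz":-160,"turn":0},{"gripper":0,"dx":0,"dy":-200,"dz":-160,"turn":0},{"gripper":0,"dx":0,"dy":-200,"dz":-160,"turn":0}]'
python3 - <<'E'
from h import *
a=capture("top");b=capture("side")
save(np.hstack([a[130:270,180:430],np.pad(b[110:250,310:460],((0,0),(0,0),(0,0)))]),'end.png',2)
for n,o,i in(("top",np.load('top0.npy'),a),("side",np.load('side0.npy'),b)):
    for q in("radio","mug","tablet"): print(n,q,[np.round(r["extent"],1).tolist() for r in recognise(n,q)][:1])
E
```

```text
time_s: 13.6
position: [0.5778, -0.0431, 0.2441]
tcp_rot: [[0.96, -0.281, -0.001], [-0.281, -0.96, -0.0], [-0.001, 0.001, -1.0]]
force: [-0.0, -0.6, 0.2]
opening: 0.008
top radio []
top mug [[308.1, 151.1, 14.8, 19.8]]
top tablet [[189.1, 256.9, 59.9, 39.4]]
side radio [[335.9, 223.8, 55.3, 37.0]]
side mug [[281.9, 186.8, 23.0, 39.7]]
side tablet [[283.0, 363.9, 87.2, 72.2]]
```

View pics/end.png

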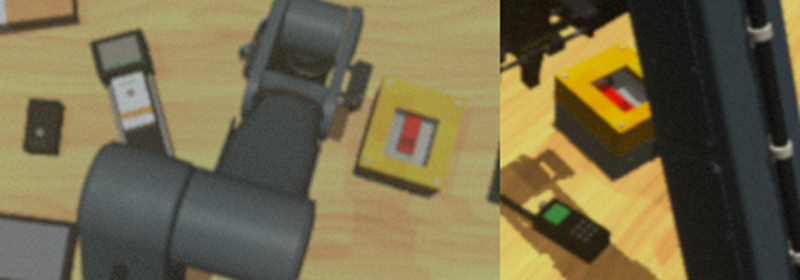

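The battery is still against the head at (132,75). The lever at (410,135) lies level in the window. The side view shows the radio and mug in their original places.

```bash
python3 -c "
from rig import *
print(hand_in())"
```

```text
the job is handed in; nothing more can be done
None
```

The job is done and handed in at about 14 s of the 48 s allowed; the hand-in reports no verdict.

- **Battery:** I pushed the white battery about 56 mm along the tray with the gripper shut. It then stopped moving while the push force rose to about 11 N. Both camera views show it flush against the charger head.
- **Lever:** I went down through the middle of the yellow guard's window and pressed the lever until it stopped. The fingertips were at 76.7 mm, against 77 mm expected, with about 23 N of force. Force readings on the way down stayed near zero until the fingers were low on the lever, with no sign of touching the guard.
- **Final look:** The lever was still down and the robot was clear of everything. The side camera found the radio, mug and tablet within about 3 pixels of where they started.
- **Checks that failed or disagreed:**
  - In the last top view the radio was hidden by the arm, so the network did not find it there.
  - The top view's mug reading was off because the arm partly covered it.
  - One move was refused as invalid input because "turn" was missing. The robot did not move, and I resent it.

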